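# Press a label holder behind the lip of a parts shelf

### The job

Take the wide label holder out of the slotted wooden block and push it down behind the lip along the front edge of the parts shelf, in the bay whose bin holds the bearing rings. The channel is sprung: press the holder down until it is fully home on the channel floor, and finish while you are still holding it pressed there, upright, without letting go. Leave the narrow holder in its slot and do not disturb the other things on the bench.

Things in the scene. Friction and masses are not known exactly. Their poses are not given: they have to be found in the camera images.
- wide_holder: Holder to use: upright bare aluminium plate 5 mm thick (its x), 60 wide (y), 50 high, with a grip tab 10 thick (x), 26 wide (y) centred on its top edge, 50 to 82 mm above its foot; a blank paper card on both faces (they are alike). About 0.06 kg. Origin: middle of its foot (lowest edge), z up. It stands loose in a slot of the block, foot 12 mm above the bench.
- narrow_holder: The other label holder, not to be used: the same, but only 36 mm wide. It stands in the other slot. Origin: middle of its foot.
- slot_block: Fixed wooden block 60 mm (its x) by 200 mm (y), 38 mm high, with two upright slots side by side in one line along its y, centred 45 mm to either side of its middle, each 66 mm long, 7.5 mm wide and 26 mm deep, open at the top. Which holder is in which slot varies. Origin: centre of its underside.
- shelf: Fixed low bench shelf of grey sheet steel: deck 60 mm above the bench, 225 deep (x), 320 wide (y). In front of its front edge (-x, towards the robot) a lip runs parallel to it, leaving a channel open at the top and centred 125 mm in front of the origin; the channel has two bays, 75 mm left (+y) and right (-y) of the middle. Origin: centre of the shelf at bench level; z up.
- left_home (a point): Middle of the channel floor in the left (+y) bay, 45 mm above the bench: the holder's foot is here when fully home. The bay is 67 mm long (y), blocked at both ends, and 8 mm wide (x) between straight walls up to 68 mm above the bench; above that both walls flare to a mouth about 20 mm wide at 80 mm. Axes as the shelf's.
- right_home (a point): The same for the right (-y) bay.
- spring_left (a joint): Sprung steel strip, 18 mm long, in the middle of the left bay's channel: metres pressed down. 0 = free, its top 8 mm above the channel floor; 0.008 = level with the floor, holder fully home. It takes about 4 N to start and 10 N when level; an unpressed holder stands 8 mm too high. The floor beside the strip is rigid.
- spring_right (a joint): The same for the right bay.
- bin_rings: Fixed open grey plastic stock bin, 120 by 120 mm, 45 mm high, on the deck, holding five round bearing rings 48 mm across. Origin: centre of its underside; it stands straight behind its bay: the middle of that bay's channel is 150 mm in front (-x) of it. It may be behind the left or the right bay.
- bin_studs: The same bin, but holding a row of long thin studs, behind the other bay. Origin: centre of its underside.
- pulley: Bystander: black crank pulley, 100 mm across, 38 mm high, lying flat. Origin: centre of its underside.
- piston: Bystander: aluminium piston, 72 mm across, 55 mm high, upright. Origin: centre of its underside.
- spray_can: Bystander: spray can, 58 mm across, 180 mm high, upright. Origin: centre of its underside.
- bearing_cap: Bystander: steel bearing cap block, 55 (x) by 100 (y) by 35 mm high. Origin: centre of its underside.
- socket: Bystander: steel socket, 24 mm across, 45 mm high, upright. Origin: centre of its underside.
- screwdriver: Bystander: screwdriver lying on the bench along its x, handle to -x, under 40 mm high.
- wrench: Bystander: wrench lying on the bench along its x, under 25 mm high.
Mind the look-alikes: they are no part of the job. What is shaped like the wide_holder but orange, pink or purple is not meant.

How it is judged:
By the outcome, as a careful person would: the job done as asked, in the order asked, and still so for the second after the job is handed in, while the arm keeps its last pose, push and grip.
It also fails if it takes over 38 s, if anything falls off the work surface, if the arm or the gripper's body presses on something with over 40 N, if the wrist force passes 120 N, or if a joint passes its speed limit or range.

### The arm

A 6-joint arm with a two-finger parallel gripper is mounted at the origin on the work surface. World frame = base frame: x ahead of the robot, y to its left, z up, the work surface at z = 0. Lengths are in m, angles in rad, forces in N, time in s.
With the tool pointing down it reaches from about 0.225 to 0.875 m from the base axis. Payload 3.4 kg.
Tool frame: the origin (TCP) lies at the very end of the fingers, on their centre line; the grasp point (between the pads) lies 19 mm behind it; z points along the fingers, y is the line along which they close (so a half turn about z gives the same grasp; the last joint's range is limited). The gripper opens to 85 mm and grips with 20 to 120 N. Pads are 22 mm wide; open, the fingers measure 114 mm over their backs; the gripper's body (76 mm by 85 mm) begins 54 mm behind the grasp point. The pads swing forward as they close: fully open they stand 13 mm farther back than shut.
Start: joints at [-1.411, 0.276, 1.505, -0, 1.361, -0.121], TCP at [0.159, -0.553, 0.231] pointing down, gripper open.
Joint ranges: [-2.89, 2.89], [-0.75, 2.08], [0.22, 2.7], [-1.18, 4.32], [0.11, 2.71], [-2.7, 2.7]. Speed limits (rad/s): [2.57, 2.57, 3.14, 3.14, 3.14, 3.14].

### API

Orientations are given as a unit quaternion [w, x, y, z].
In Python, from rig import readout, vision, manip gives the robot as it stands.
- The arm moves only by the shell command python3 -m handwheel 'ROWS' [FORCE]. ROWS is JSON, a list of rows, each a list of 3 entries, a list of its own where there are three numbers: the shift along the tool's x, y, z in mm, then the turn, a rotation vector about the tool's x, y, z in units of 6 degrees (1.0 is 6 degrees), then the closure, from -1 (fully open) to 1 (shut), so that 0 is half open. A call has 1 to 20 rows; each row shifts and turns the commanded pose from where the row before left it, along the tool's axes as they then stand; what a row does not reach is not made up. A row lasts 1/8 s, in which the tool goes at most 62.5 mm and 10.7 degrees, less where a joint would pass 70% of its speed; a pose out of reach is approached as far as the arm can. A call is refused whole if a number of a shift passes 62.5 or a number of a turn 1, either way. A call with a gripper value outside its range is refused whole. The fingers move at their own pace and stop on an object; FORCE is the grip in N (left out, the last holds). Time passes only in rows, so rows that do not move let the fingers close. It gives the time, the measured TCP pose, the force, the opening and the grip force at its end, in the units of the state.
- readout.get_state(): the state, without advancing time (a new reading comes with each control period).
- vision.get_image(name): name is "scene" or "top" or "wrist"; returns the picture (420x560x3 uint8, blue, green, red); there is no depth.
- vision.camera_params(name): a dict with "intrinsics" (3x3 intrinsics, pixels), "rvec" (rotation vector, rad) and "tvec" (3), from world to camera coordinates, as OpenCV has them; the wrist camera has in their place "hand_eye" (4x4, takes a point from camera to tool coordinates, whose origin is the TCP and whose axes are the flange's). Camera axes: x right, y down, z forward; pixel columns grow to the right and rows downward; lengths in m; the calibration is good to about 2 mm. A picture is of the moment at which its call begins: read the wrist's pose just before it. camera_params takes no time and is no camera call.
- manip.sign_off(): hands the job in; it is judged then, once.
The state is a dict: "clock": time; "qpos": joint angles; "qd": joint speeds; "effort": joint torques, N m; "position": TCP position; "ee_rot": TCP orientation; "contact_force": force on the tool from outside, world axes, zero at the start; "moment": the same for the moment, N m; "width": finger opening in m; "gripper_force": force on a finger pad.
Only numpy, scipy, OpenCV 4.12 (cv2) and the standard library are available. Lean on these libraries where they do the work, as an engineer would, in place of code of your own. Each camera call takes 0.05 s, during which the arm holds its last target. There are 200 camera calls.

## Working session

There is one attempt and no reset: what is moved stays moved. The work goes in short steps, Python scripts to look and compute and a shell command to move; the robot and the scene stay as the last step left them, time stands still between calls to the robot, and variables do not carry over. Pictures are saved under pics/ and viewed, at most 10 in all, crops included, and the job is handed in when it is done.

```bash
mkdir -p pics; ls
python3 - <<'E'
from rig import readout, vision
import cv2,numpy as np
for n in("scene","top"):
    cv2.imwrite(f"pics/{n}0.png",vision.get_image(n)); p=vision.camera_params(n); print(n,{k:np.round(v,4).tolist() for k,v in p.items()})
p=vision.camera_params("wrist");print({k:np.round(v,4).tolist() for k,v in p.items()})
print(readout.get_state())
E
```

```text
pics
scene {'intrinsics': [[406.1326, 0.0, 283.0346], [0.0, 406.1326, 211.2231], [0.0, 0.0, 1.0]], 'rvec': [1.3857, 2.3392, -0.7794], 'tvec': [0.2691, -0.3295, 1.2044]}
top {'intrinsics': [[429.1055, 0.0, 275.0261], [0.0, 429.1055, 211.8236], [0.0, 0.0, 1.0]], 'rvec': [2.1953, -2.1979, 0.0773], 'tvec': [-0.0339, 0.5489, 1.0473]}
{'intrinsics': [[296.4665, 0.0, 278.332], [0.0, 296.4665, 210.0364], [0.0, 0.0, 1.0]], 'hand_eye': [[0.0016, -0.9573, -0.2891, 0.0744], [1.0, 0.0016, 0.0003, 0.0008], [0.0002, -0.2891, 0.9573, -0.1421], [0.0, 0.0, 0.0, 1.0]]}
{'clock': 0.1, 'qpos': array([-1.41102442e+00,  2.76544256e-01,  1.50600038e+00,  4.78394981e-06,
        1.36065554e+00, -1.20983669e-01]), 'qd': array([-0.00072999, -0.00075249, -0.00046442, -0.00118388,  0.00029501,
        0.00224431]), 'effort': array([ 1.27304695e-03, -4.17698979e+01, -2.46405047e+01, -2.67325195e-04,
        5.77625455e-03,  6.45958806e-06]), 'position': array([ 0.15925542, -0.55203787,  0.23052151]), 'ee_rot': array([-8.03655029e-04,  9.90162958e-01,  1.39916657e-01, -1.32487435e-05]), 'contact_force': array([ 0.11477729,  0.07648363, -0.9562361 ]), 'moment': array([-0.03992409,  0.0071082 ,  0.08045066]), 'gripper_force': 0.0, 'width': 0.08507671306224562}
```

View pics/scene0.png

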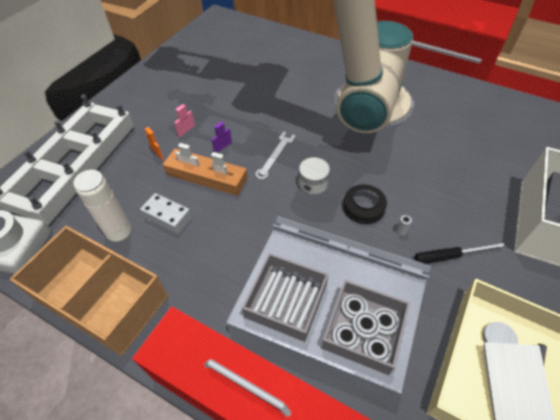

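View pics/top0.png

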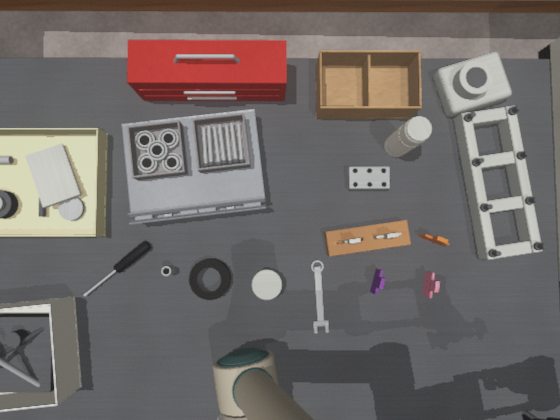

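The scene view shows the block at (205,170) with two holders, and the shelf at (330,300). The rings bin is on the viewer's right, which is the left (+y) bay: in the top view the rings are at (158,150) and the studs at (222,143). In the top view the block is at (368,238), with holders at (350,240) and (388,236).

```bash
cat > h.py <<'E'
import cv2,numpy as np
from rig import readout,vision
from scipy.spatial.transform import Rotation as R
def cam(n,st=None):
    p=vision.camera_params(n);K=np.array(p["intrinsics"])
    if n=="wrist":
        st=st or readout.get_state();q=st["ee_rot"];T=np.eye(4);T[:3,:3]=R.from_quat([*q[1:],q[0]]).as_matrix();T[:3,3]=st["position"]
        M=np.linalg.inv(T@np.array(p["hand_eye"]));return K,M[:3,:3],M[:3,3]
    return K,cv2.Rodrigues(np.array(p["rvec"]))[0],np.array(p["tvec"]).ravel()
def ray(c,uv,z):
    K,Rm,t=c;o=-Rm.T@t;uv=np.atleast_2d(np.array(uv,float))
    d=(np.c_[uv,np.ones(len(uv))]@np.linalg.inv(K).T)@Rm
    return o+d*((z-o[2])/d[:,2])[:,None]
def proj(c,P):
    K,Rm,t=c;p=(np.atleast_2d(P)@Rm.T+t)@K.T;return p[:,:2]/p[:,2:]
E
python3 - <<'E'
from h import *
im=cv2.imread("pics/top0.png");sc=cv2.imread("pics/scene0.png")
a=cv2.resize(im[205:270,310:460],(800,347),interpolation=cv2.INTER_CUBIC)
b=cv2.resize(sc[135:195,155:255],(400,240),interpolation=cv2.INTER_CUBIC)
b2=cv2.resize(im[100:230,115:275],(400,250))[:240] if 0 else cv2.resize(im[100:230,115:275],(400,240))
cv2.imwrite("pics/crop.png",np.vstack([a,np.hstack([b,b2])]))
c=cam("top")
h=cv2.cvtColor(im,cv2.COLOR_BGR2HSV)
m=cv2.inRange(h,(5,90,60),(22,255,255));m[:210]=0;m[262:]=0;m[:,:320]=0;m[:,414:]=0
m=cv2.morphologyEx(m,cv2.MORPH_CLOSE,np.ones((9,9)))
k=max(cv2.findContours(m,0,1)[0],key=cv2.contourArea)
r=cv2.minAreaRect(k);box=cv2.boxPoints(r);P=ray(c,box,.038);print(r,P.round(4).tolist(),P.mean(0))
print(np.linalg.norm(np.diff(P,axis=0),axis=1))
# bin rims (z .105): 
print("shelf corners z.06",ray(c,[[124,121],[256,111],[130,219],[268,207]],.06).round(3).tolist())
E
```

```text
((367.27783203125, 237.89840698242188), (25.170923233032227, 83.40432739257812), 81.67434692382812) [[0.4997, -0.1535, 0.038], [0.5288, -0.3549, 0.038], [0.4683, -0.3626, 0.038], [0.4395, -0.1618, 0.038]] [ 0.48407296 -0.25819357  0.038     ]
[0.2035199  0.06096955 0.20283567]
shelf corners z.06 [[0.765, 0.328, 0.06], [0.79, 0.011, 0.06], [0.53, 0.309, 0.06], [0.558, -0.017, 0.06]]
```

View pics/crop.png

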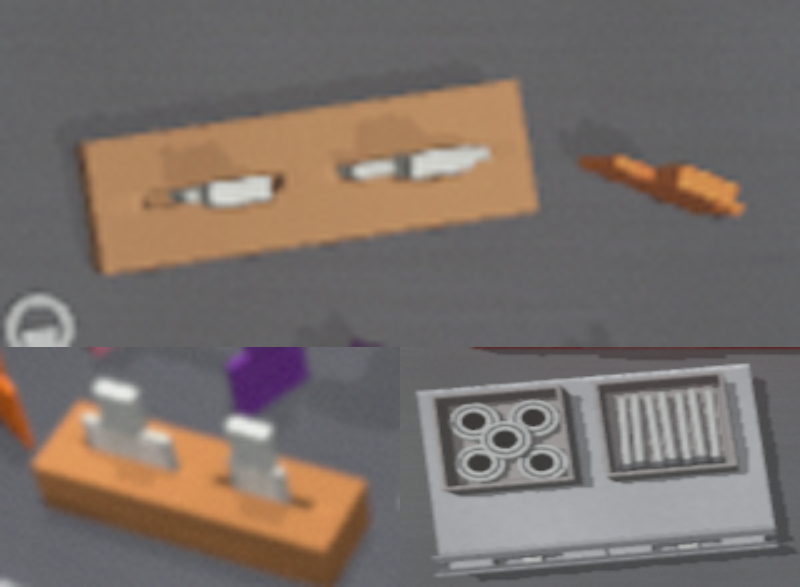

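The wide holder is in the right-hand (-y) slot, at right in the upper crop. The rings are behind the left (+y) bay. I'll move over the wide holder, turning the fingers to close along the block's x.

```bash
python3 -m handwheel '[[[48.5,-18.5,0],[0,0,0],-1],[[48.5,-18.5,0],[0,0,0],-1],[[48.5,-18.5,0],[0,0,0],-1],[[48.5,-18.5,0],[0,0,0],-1],[[48.5,-18.5,0],[0,0,0],-1],[[48.5,-18.5,0],[0,0,0],-1],[[48.5,-18.5,0],[0,0,0],-1],[[48.5,-18.5,0],[0,0,0],-1],[[0,0,0],[0,0,-1],-1],[[0,0,0],[0,0,-1],-1],[[0,0,0],[0,0,-1],-1],[[0,0,0],[0,0,-1],-1],[[0,0,0],[0,0,-1],-1],[[0,0,0],[0,0,-1],-1],[[0,0,0],[0,0,-1],-1],[[0,0,0],[0,0,-1],-1],[[0,0,0],[0,0,-1],-1],[[0,0,0],[0,0,-1],-1],[[0,0,0],[0,0,-1],-1],[[0,0,0],[0,0,-1],-1]]' 
python3 -m handwheel '[[[0,0,0],[0,0,-0.84],-1],[[0,0,0],[0,0,-0.84],-1],[[0,0,0],[0,0,0],-1]]'
python3 - <<'E'
from h import *
import json
st=readout.get_state();im=vision.get_image("wrist");cv2.imwrite("pics/w1.png",im)
c=cam("wrist",st);s=json.dumps({"position":list(st["position"]),"ee_rot":list(st["ee_rot"])});open("w1.json","w").write(s);print(s,st["qpos"].round(2))
print(proj(c,[[.4905,-.3027,.094]]))
E
```

```text
clock: 2.6
position: [0.4909, -0.3026, 0.2307]
ee_rot: [-0.001, 0.718, 0.696, -0.0]
contact_force: [0.2, -0.0, -0.2]
width: 0.0859
gripper_force: 0.0
clock: 2.98
position: [0.4909, -0.3026, 0.2309]
ee_rot: [-0.0, 0.655, 0.755, -0.0]
contact_force: [0.3, -1.2, 0.2]
width: 0.0857
gripper_force: 0.0
{"position": [0.4908982261400555, -0.30261295298453234, 0.23085794307829285], "ee_rot": [-0.0004690147586405835, 0.6553428941349769, 0.7553313621719501, -6.67189244259219e-05]} [-0.67  0.28  1.5  -0.    1.36 -0.81]
[[277.05217284 199.07391609]]
```

View pics/w1.png

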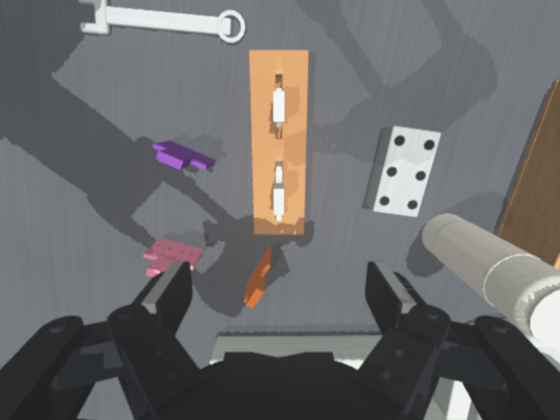

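Near view: the wide tab is at about (279,202), aligned with the image, and the block spans (250–310, 50–235). The spray can is well to the right. I'll refine these.

Run:
```python
from h import *
import json
im=cv2.imread("pics/w1.png");st=json.load(open("w1.json"));c=cam("wrist",st)
g=cv2.cvtColor(im,cv2.COLOR_BGR2HSV)
m=cv2.inRange(g,(0,0,150),(180,60,255));m[:,:262]=0;m[:,298:]=0;m[:155]=0;m[228:]=0
for k in cv2.findContours(m,0,1)[0]:
    if cv2.contourArea(k)>10:
        r=cv2.minAreaRect(k);P=ray(c,cv2.boxPoints(r),.094);print(r,P.round(4).tolist(),P.mean(0).round(4),proj(c,P.mean(0)))
o=cv2.inRange(g,(5,90,60),(22,255,255));o[:45]=0;o[238:]=0;o[:,:245]=0;o[:,315:]=0
o=cv2.morphologyEx(o,cv2.MORPH_CLOSE,np.ones((15,15)))
r=cv2.minAreaRect(max(cv2.findContours(o,0,1)[0],key=cv2.contourArea));P=ray(c,cv2.boxPoints(r),.038);print(r,P.round(4).tolist(),P.mean(0))
print("can",ray(cam("top"),[395,150],.0),ray(cam("top"),[418,130],.18))
```

```text
((278.0, 202.5), (35.0, 10.0), 90.0) [[0.4847, -0.2895, 0.094], [0.4942, -0.2881, 0.094], [0.4994, -0.3231, 0.094], [0.4896, -0.3245, 0.094]] [ 0.4919 -0.3063  0.094 ] [[277.99990207 202.80832924]]
((277.4637756347656, 174.38449096679688), (18.791046142578125, 8.044917106628418), 86.633544921875) [[0.482, -0.2707, 0.094], [0.4894, -0.2692, 0.094], [0.493, -0.2868, 0.094], [0.4855, -0.2884, 0.094]] [ 0.4875 -0.2788  0.094 ] [[277.46785083 174.47066025]]
((278.0, 142.0), (184.0, 58.0), 90.0) [[0.442, -0.1665, 0.038], [0.5003, -0.1582, 0.038], [0.5343, -0.3552, 0.038], [0.4649, -0.3652, 0.038]] [ 0.48534901 -0.26128453  0.038     ]
can [[ 0.70731838 -0.34058887  0.        ]] [[ 0.71339322 -0.33745922  0.18      ]]
```

```bash
python3 -m handwheel '[[[-5,0.5,40],[0,0,0],-1],[[0,0,45],[0,0,0],-1],[[0,0,45],[0,0,0],-1],[[0,0,25],[0,0,0],-1],[[0,0,16],[0,0,0],-1],[[0,0,0],[0,0,0],-1],[[0,0,0],[0,0,0],0.3],[[0,0,0],[0,0,0],1],[[0,0,0],[0,0,0],1],[[0,0,0],[0,0,0],1],[[0,0,0],[0,0,0],1],[[0,0,0],[0,0,0],1],[[0,0,0],[0,0,0],1]]' 70
```

```text
clock: 4.65
position: [0.4924, -0.3079, 0.0609]
ee_rot: [0.0, 0.655, 0.756, -0.0]
contact_force: [-2.0, 0.0, 5.1]
width: 0.0089
gripper_force: 68.9
```

```bash
python3 -m handwheel '[[[0,0,-15],[0,0,0],1],[[0,0,-45],[0,0,0],1],[[0,0,-50],[0,0,0],1],[[0,0,-50],[0,0,0],1],[[47.3,12.8,0],[0,0,0],1],[[47.3,12.8,0],[0,0,0],1],[[47.3,12.8,0],[0,0,0],1],[[47.3,12.8,0],[0,0,0],1],[[47.3,12.8,0],[0,0,0],1],[[47.3,12.8,0],[0,0,0],1],[[47.3,12.8,0],[0,0,0],1],[[47.3,12.8,0],[0,0,0],1],[[47.3,12.8,0],[0,0,0.55],1],[[0,0,0],[0,0,0],1],[[0,0,0],[0,0,0],1]]'
python3 - <<'E'
from h import *
import json
st=readout.get_state();im=vision.get_image("wrist");cv2.imwrite("pics/w2.png",im)
s=json.dumps({"position":list(st["position"]),"ee_rot":list(st["ee_rot"])});open("w2.json","w").write(s);print(s,st["qpos"].round(2))
E
```

```text
clock: 6.52
position: [0.5457, 0.13, 0.2204]
ee_rot: [0.0, 0.676, 0.737, -0.0]
contact_force: [0.4, -0.6, 0.3]
width: 0.0095
gripper_force: 68.5
{"position": [0.5456714106345417, 0.12995851283473264, 0.22040240627345634], "ee_rot": [0.00019264702977542946, 0.6760269708859964, 0.7368767801401837, -0.0003292598694406266]} [ 0.11  0.26  1.55 -0.    1.33  0.02]
```

View pics/w2.png

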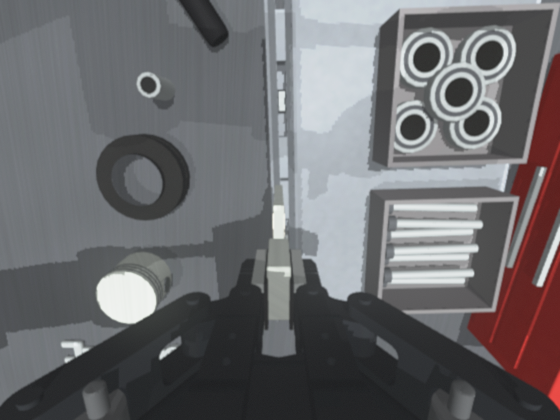

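The view shows the holder gripped near (279,250). The channel runs up the image at x≈282, with the rings bin at (465,85) upper right. I'll magnify the channel.

Run:
```python
from h import *
im=cv2.imread("pics/w2.png")
a=cv2.resize(im[0:100,250:310],(360,600),interpolation=cv2.INTER_CUBIC)
b=cv2.resize(im[100:200,250:310],(360,600),interpolation=cv2.INTER_CUBIC)
cv2.imwrite("pics/c2.png",np.hstack([a,b]))
```

```text
(no output)
```

View pics/c2.png

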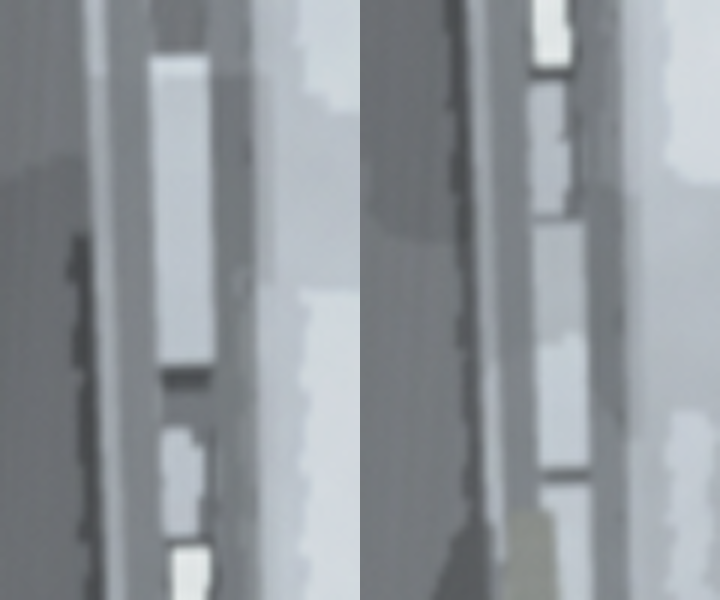

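Left half: the bay's strip runs rows 91–111 with its ends at rows ~61 (far block) and ~136 (near block), and channel columns about 277–285. The near bay blocks lie beyond that. I'll convert to world.

Run:
```python
from h import *
import json
st=json.load(open("w2.json"));c=cam("wrist",st)
q=st["ee_rot"];Rm=R.from_quat([*q[1:],q[0]]).as_matrix()
L=lambda x,y:[250+x/6,y/6]
Rr=lambda x,y:[250+(x-360)/6,100+y/6]
f=lambda n,p,z:print(n,z,ray(c,p,z).round(4).tolist())
f("strip ends",[L(190,545),Rr(553,68)],.053)
for z in(.068,.08):
  f("far block corners L,R",[L(158,365),L(214,365)],z)
  f("near block corners L,R",[Rr(532,218),Rr(586,218)],z)
f("far block upper corners",[L(150,55),L(210,55)],.068)
f("near-lower",[Rr(540,468),Rr(590,468)],.068)
f("lip inner top/bot; deck side",[L(107,50),Rr(497,400),L(252,50),Rr(626,400)],.08)
f("nadirs",[[278,121]],.0)
# rings bin rim
im=cv2.imread("pics/w2.png")
f("rim rings far/near",[[399,9],[555,6],[372,160],[527,162]],.105)
f("rim studs",[[371,196],[515,196],[368,313],[492,311]],.105)
# held plate
f("held tab top corners",[[267,240],[291,240],[268,320],[290,320]],st["position"][2]+.033)
print(Rm.round(3).tolist())
```

```text
strip ends 0.053 [[0.541, 0.2305, 0.053], [0.5432, 0.2117, 0.053]]
far block corners L,R 0.068 [[0.5339, 0.2538, 0.068], [0.5423, 0.2545, 0.068]]
near block corners L,R 0.068 [[0.5418, 0.1882, 0.068], [0.5505, 0.1889, 0.068]]
far block corners L,R 0.08 [[0.5342, 0.2517, 0.08], [0.5422, 0.2524, 0.08]]
near block corners L,R 0.08 [[0.5418, 0.1888, 0.08], [0.5501, 0.1895, 0.08]]
far block upper corners 0.068 [[0.5293, 0.2939, 0.068], [0.5379, 0.2946, 0.068]]
near-lower 0.068 [[0.5467, 0.1478, 0.068], [0.5551, 0.1485, 0.068]]
lip inner top/bot; deck side 0.08 [[0.5238, 0.2902, 0.08], [0.5387, 0.1603, 0.08], [0.5437, 0.292, 0.08], [0.5591, 0.1621, 0.08]]
nadirs 0.0 [[0.5398, 0.2021, 0.0]]
rim rings far/near 0.105 [[0.6237, 0.2907, 0.105], [0.7399, 0.3028, 0.105], [0.6236, 0.1773, 0.105], [0.7574, 0.1873, 0.105]]
rim studs 0.105 [[0.6284, 0.1456, 0.105], [0.7566, 0.1569, 0.105], [0.6471, 0.0246, 0.105], [0.7715, 0.038, 0.105]]
held tab top corners 0.25340240627345634 [[0.5398, 0.1572, 0.2534], [0.5493, 0.158, 0.2534], [0.5431, 0.12, 0.2534], [0.5526, 0.1209, 0.2534]]
[[-0.086, 0.996, -0.0], [0.996, 0.086, -0.001], [-0.001, -0.0, -1.0]]
```

Run:
```python
from h import *
im=cv2.imread("pics/w2.png")
cv2.imwrite("pics/c3.png",cv2.resize(im[180:340,245:315],(350,800))[:600] if 0 else np.hstack([cv2.resize(im[175:250,255:305],(400,600),interpolation=cv2.INTER_CUBIC),cv2.resize(im[250:325,255:305],(400,600),interpolation=cv2.INTER_CUBIC)]))
```

```text
(no output)
```

View pics/c3.png

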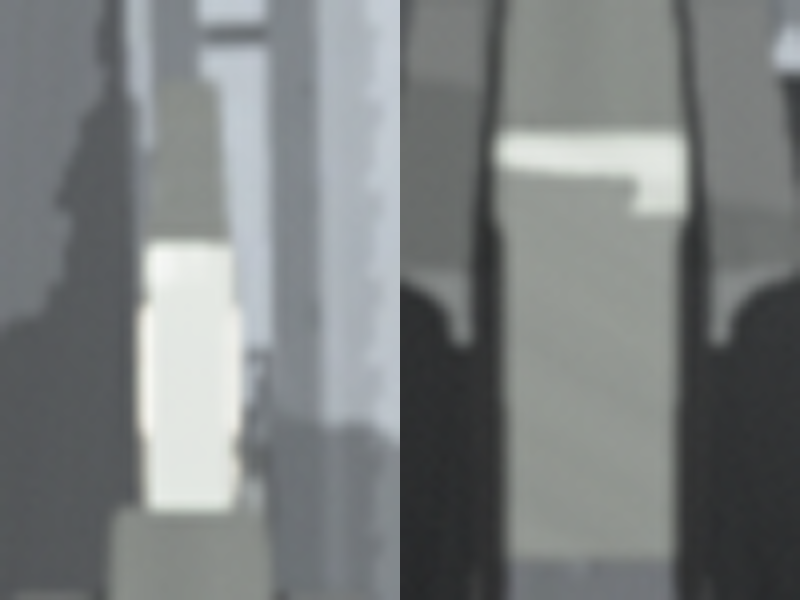

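The crop shows the plate's near end: foot at row 185, shoulder edge at row 205, tab top from row 266 to row 320, and column centre about 278.6.

Run:
```python
from h import *
import json
st=json.load(open("w2.json"));c=cam("wrist",st);p=np.array(st["position"])
q=st["ee_rot"];Rm=R.from_quat([*q[1:],q[0]]).as_matrix()
for n,uv,dz,e in(("foot",[278.5,185],-.049,30),("shoulder",[278.5,205],.001,30),("tabnear",[278.75,266.3],.033,13),("tabfar",[278.75,319.6],.033,-13)):
    d=(ray(c,uv,p[2]+dz)[0]-p)@Rm*1000;print(n,d.round(1),"offset",(d[0]-e).round(1))
yaw=np.radians(6.7);t=np.array([.5421,.2212]);print("delta to bay in tool axes (mm), before holder offset",((np.r_[t,p[2]]-p)@Rm*1000).round(1))
```

```text
foot [32.5  1.1 49. ] offset 2.5
shoulder [33.   1.1 -1. ] offset 3.0
tabnear [ 16.1   1.2 -33. ] offset 3.1
tabfar [ -9.5   1.2 -33. ] offset 3.5
delta to bay in tool axes (mm), before holder offset [91.2  4.3 -0.1]
```

```bash
python3 -m handwheel '[[[44.1,1.6,0],[0,0,0],1],[[44.1,1.6,0],[0,0,-0.29],1],[[0,0,0],[0,0,0],1],[[0,0,0],[0,0,0],1],[[0,0,40],[0,0,0],1],[[0,0,38],[0,0,0],1],[[0,0,0],[0,0,0],1],[[0,0,0],[0,0,0],1]]'
python3 - <<'E'
from h import *
import json
cv2.imwrite("pics/s3.png",vision.get_image("scene"));st=readout.get_state();im=vision.get_image("wrist")
print(st["position"],st["ee_rot"],st["contact_force"])
a=cv2.resize(cv2.imread("pics/s3.png")[200:290,300:440],(560,360),interpolation=cv2.INTER_CUBIC)
b=cv2.resize(im[130:330,250:310],(180,600),interpolation=cv2.INTER_CUBIC)
a=np.vstack([a,np.zeros((240,560,3),np.uint8)]);cv2.imwrite("pics/c4.png",np.hstack([a,b]))
E
```

```text
clock: 7.58
position: [0.5428, 0.2174, 0.1436]
ee_rot: [0.001, 0.666, 0.746, 0.001]
contact_force: [-0.3, 0.5, -0.2]
width: 0.009
gripper_force: 68.5
[0.54314111 0.21780651 0.14417751] [0.00107506 0.66557518 0.74632876 0.00138292] [ 0.46167043  0.50650629 -0.72508852]
```

View pics/c4.png

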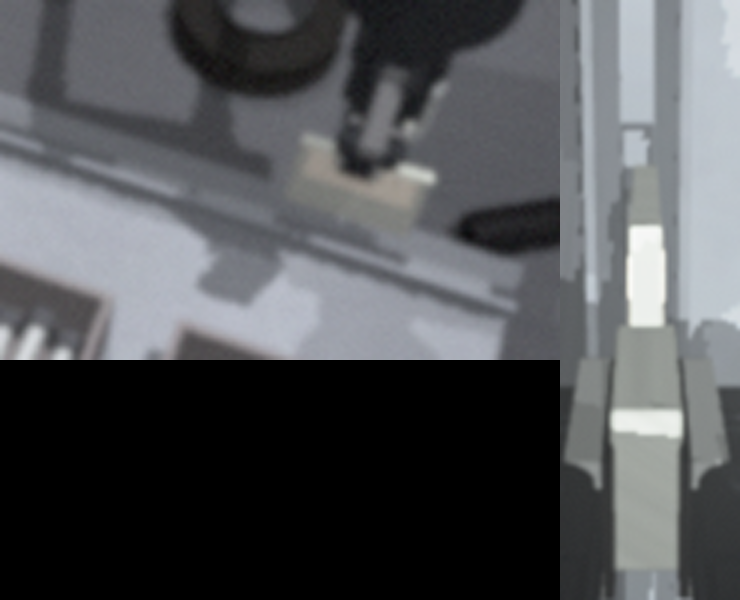

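The wrist crop shows the plate about 2 px right of the channel centre. The measured TCP agrees, sitting 1.7 mm too far in +x. I'll correct that and descend to the straight walls.

```bash
python3 -m handwheel '[[[0.3,-1.7,0],[0,0,0],1],[[0,0,0],[0,0,0],1],[[0,0,0],[0,0,0],1],[[0,0,12],[0,0,0],1],[[0,0,8],[0,0,0],1],[[0,0,6],[0,0,0],1],[[0,0,4],[0,0,0],1],[[0,0,0],[0,0,0],1],[[0,0,0],[0,0,0],1]]'
```

```text
clock: 8.8
position: [0.5398, 0.2183, 0.1123]
ee_rot: [-0.0, 0.665, 0.747, -0.0]
contact_force: [-1.1, 0.3, -0.1]
width: 0.009
gripper_force: 68.5
```

```bash
python3 -m handwheel '[[[0,0,4],[0,0,0],1],[[0,0,4],[0,0,0],1],[[0,0,2],[0,0,0],1],[[0,0,2],[0,0,0],1],[[0,0,0],[0,0,0],1],[[0,0,0],[0,0,0],1]]'; python3 -m handwheel '[[[0,0,2],[0,0,0],1],[[0,0,2],[0,0,0],1],[[0,0,0],[0,0,0],1],[[0,0,0],[0,0,0],1]]'
```

```text
clock: 9.55
position: [0.5399, 0.2183, 0.1007]
ee_rot: [0.0, 0.665, 0.747, 0.0]
contact_force: [-1.6, -0.1, 5.2]
width: 0.0092
gripper_force: 69.3
clock: 10.05
position: [0.5399, 0.2183, 0.0968]
ee_rot: [0.0, 0.665, 0.747, 0.0]
contact_force: [-1.6, -0.5, 7.3]
width: 0.0089
gripper_force: 69.8
```

```bash
python3 -m handwheel '[[[0,0,2],[0,0,0],1],[[0,0,0],[0,0,0],1],[[0,0,0],[0,0,0],1]]'; python3 -m handwheel '[[[0,0,1.5],[0,0,0],1],[[0,0,0],[0,0,0],1],[[0,0,0],[0,0,0],1]]';python3 -m handwheel '[[[0,0,0.7],[0,0,0],1],[[0,0,0],[0,0,0],1],[[0,0,0],[0,0,0],1]]'
```

```text
clock: 10.42
position: [0.5399, 0.2183, 0.095]
ee_rot: [0.0, 0.665, 0.747, 0.0]
contact_force: [-2.5, -1.2, 8.3]
width: 0.0091
gripper_force: 70.0
clock: 10.8
position: [0.54, 0.2183, 0.0939]
ee_rot: [0.0, 0.665, 0.747, 0.0]
contact_force: [-3.4, -1.2, 9.8]
width: 0.009
gripper_force: 70.2
clock: 11.18
position: [0.54, 0.2183, 0.0938]
ee_rot: [0.0, 0.665, 0.747, 0.0]
contact_force: [-3.6, -1.4, 12.2]
width: 0.0094
gripper_force: 70.8
```

```bash
python3 -m handwheel '[[[0,0,0.7],[0,0,0],1],[[0,0,0],[0,0,0],1],[[0,0,0],[0,0,0],1]]'; python3 -m handwheel '[[[0,0,0.7],[0,0,0],1],[[0,0,0],[0,0,0],1],[[0,0,0],[0,0,0],1]]'
python3 - <<'E'
from h import *
im=vision.get_image("scene");w=vision.get_image("wrist")
a=cv2.resize(im[190:290,280:450],(510,300),interpolation=cv2.INTER_CUBIC);b=cv2.resize(w[60:330,220:340],(267,600))
cv2.imwrite("pics/f.png",np.hstack([np.vstack([a,np.zeros_like(a)]),b]))
print(readout.get_state()["contact_force"],readout.get_state()["position"])
E
```

```text
clock: 11.55
position: [0.54, 0.2184, 0.0938]
ee_rot: [0.001, 0.665, 0.747, 0.001]
contact_force: [-3.8, -1.6, 17.1]
width: 0.0093
gripper_force: 71.4
clock: 11.92
position: [0.54, 0.2184, 0.0938]
ee_rot: [0.001, 0.665, 0.747, 0.001]
contact_force: [-4.5, -1.6, 20.9]
width: 0.009
gripper_force: 71.9
[-5.14487923 -1.24583805 21.1304171 ] [0.54003651 0.2183548  0.09378589]
```

View pics/f.png

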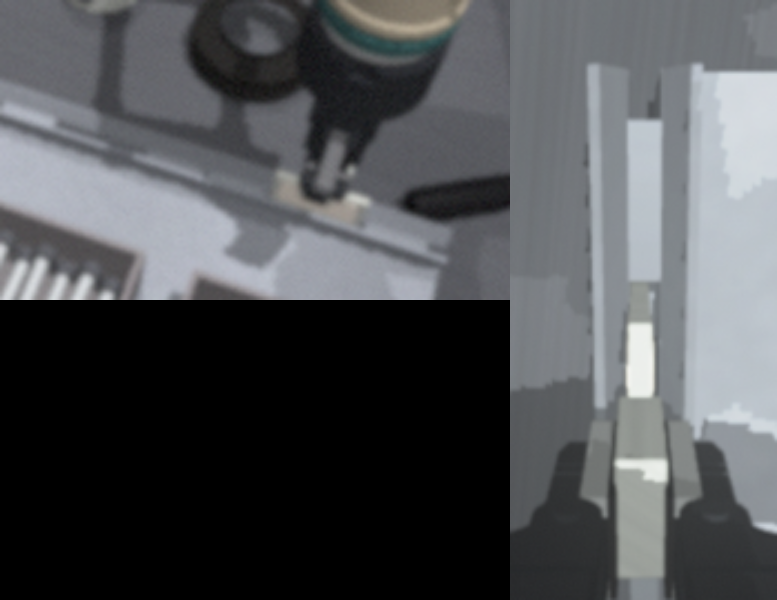

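The holder is seated between the end blocks in the rings bay and upright. The height has stalled at the expected home value (TCP 0.0938 m, foot about 0.045 m) with 21 N pressing down.

```bash
python3 -c "
from rig import manip;print(manip.sign_off())"
```

```text
the job is handed in; nothing more can be done
None
```

The wide holder is in the rings bay (left, +y), pressed onto the channel floor, upright and still gripped with about 21 N down; I handed the job in at about 12 s of the 38 s allowed, and no verdict came back.

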